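# Slide the pepper mill back into the bottle row

## Task

Clear the counter: slide the tall wooden pepper mill back into its empty place in the row, midway between the oil bottle and the vinegar bottle, until it stands close up against the raised steel ledge behind them. Push it gently along with the fingertips low on its foot, so that it slides standing up all the way; do not lift, grip or tip it. Leave the bottles and everything else standing where they are.

Things in the scene. Friction and masses are not known exactly. Their poses are not given: they have to be found in the camera images.
- mill: pepper mill to push: dark wood, 213 mm tall, about 0.36 kg, loose. Origin: centre of its underside; z up its axis. Round foot, the widest part: 62 mm across, straight-sided to 34 mm height; above it a 32 mm waist (70 to 95 mm up), then a 44 to 46 mm bell and head (128 to 170 mm). Pushed on the foot it slides upright (about 1 to 4 N); pushed higher than about 40 mm it tips over
- ledge: raised steel plate ledge fixed along the back of the counter: a box 220 mm deep (its x), 900 mm long (its y), 60 mm high. Origin: at counter level, in the middle of its upright front face, the one towards the robot (x = 0 is that face); its x points away from the robot, square to the face. Plates and a small pan stand on it near its ends
- oil: oil bottle: green glass, cream label, black collar, steel pourer; loose, 266 mm tall, 66 mm across up to 150 mm height, then narrowing. Origin: centre of its underside. It stands 5 to 10 mm in front of the ledge, on one side (left or right, it varies) of the mill's empty place
- vinegar: vinegar bottle: dark red, white label, red collar, steel pourer; loose, 241 mm tall, 62 mm across up to 135 mm height, then narrowing. Origin: centre of its underside. Stands before the ledge like the oil bottle, about 210 mm from it (centre to centre); the mill's empty place lies halfway between the two
- pan: steel gastronorm pan of roast chicken, 325 (its x) x 176 mm and 65 mm high, heaped to about 85 mm; loose, 1.6 kg, standing out to one side of the counter. Origin: centre of its underside. Bystander
- shaker: steel flour shaker, 71 mm across and 100 mm tall with a small side handle; loose, standing out to the other side of the counter. Origin: centre of its underside. Bystander

How it is judged:
On the way:
1. the fingers, low down, push the mill along the counter (contact force between the fingers and mill above 0.2 N and distance of mill from where it was at the start of the episode above 0.03 m and height (world z) of the grasp point below 0.075 m), for 0.05 s.
At the end, for the whole second after the job is handed in: the mill stands upright (within 3 degrees) and still, its foot at most 15 mm from the ledge's front face, midway between the bottles (its axis within 125 mm of each bottle's axis); bottles upright; bottles, pan and shaker within 15 mm of where they stood (x of mill in the frame of ledge between -0.046 and -0.021 m and horizontal distance between mill and oil below 0.125 m and horizontal distance between mill and vinegar below 0.125 m and height (world z) of mill below 0.005 m and angle between each of mill, oil, vinegar's own z axis and vertical below 0.06 rad and linear speed of mill below 0.02 m/s and distance of each of oil, vinegar, pan, shaker from where it was at the start of the episode below 0.015 m); the robot touches nothing.
It fails at once if the mill is tipped by more than about 14 degrees (angle between mill's own z axis and vertical above 0.25 rad).
It fails at once if the mill is lifted off the counter by more than 12 mm (height (world z) of mill above 0.012 m).
It fails at once if the mill is taken between the fingers, or pressed with more than 60 N (contact force between the fingers and mill above 60 N or (contact force between the fingers and mill above 0.5 N and horizontal distance between the grasp point and mill below 0.022 m)).
It fails at once if the mill is pushed with the fingers more than about 75 mm above the counter (contact force between the fingers and mill above 0.5 N and height (world z) of the grasp point above 0.075 m).
It fails at once if a bottle is tipped, or a bottle, the pan or the shaker is pushed away (more than 25 mm) (angle between any of oil, vinegar's own z axis and vertical above 0.2 rad or distance of any of oil, vinegar, pan, shaker from where it was at the start of the episode above 0.025 m).
It also fails if it takes over 58 s, if anything falls off the work surface, if the arm or the gripper's body presses on something with over 40 N, if the wrist force passes 120 N, or if a joint passes its speed limit or range.

## Robot

A 7-joint arm with a two-finger parallel gripper is mounted at the origin on the work surface. World frame = base frame: x ahead of the robot, y to its left, z up, the work surface at z = 0. Lengths are in m, angles in rad, forces in N, time in s.
With the tool pointing down it reaches from about 0.4 to 0.85 m from the base axis. Payload 10.4 kg.
Tool frame: the origin (TCP) lies between the finger pads; the fingertips stand ahead of it and the grasp point (between the pads) lies 8 mm behind it (robot.tip_reach is the z of the fingertips in the tool frame, in m); z points along the fingers, y is the line along which they close (so a half turn about z gives the same grasp; the last joint's range is limited). The gripper opens to 87 mm and grips with 3 to 60 N. Pads are 19 mm wide; open, the fingers measure 117 mm over their backs; the gripper's body (75 mm by 190 mm) begins 51 mm behind the grasp point.
Start: joints at [1.193, 0.332, -0.065, 1.46, 0.022, 1.35, -0.088], TCP at [0.217, -0.586, 0.234] pointing down, gripper open.
Joint ranges: [-2.6, 2.6], [-0.5, 2.12], [-1.47, 1.34], [0.16, 2.42], [-1.27, 4.41], [0.06, 2.06], [-2.6, 2.6]. Speed limits (rad/s): [2.22, 2.22, 2.79, 2.79, 3.14, 3.14, 3.14].

## Interface

Orientations are given as a rotation vector (axis times angle).
In Python, from workcell import status, read_camera, robot gives the robot as it stands.
- The arm moves only by the tool drive_tool, never from a script. Its argument "plan" is a list of rows, each a list of 4 numbers: the shift along the tool's x, y, z in m, then the turn about the tool's z in degrees. A call has 1 to 20 rows; each row shifts and turns the commanded pose from where the row before left it, along the tool's axes as they then stand; what a row does not reach is not made up. A row lasts 1/8 s, in which the tool goes at most 62.5 mm and 10.7 degrees, less where a joint would pass 70% of its speed; a pose out of reach is approached as far as the arm can. A call with a gripper value outside its range is refused whole. "gripper" is the opening, from 0 (shut) to 1 (fully open), set as the call begins (left out, the last holds). The fingers move at their own pace and stop on an object; "force" is the grip in N (left out, the last holds). Time passes only in rows, so rows that do not move let the fingers close. It gives the time, the measured TCP pose, the force, the opening and the grip force at its end, in the units of the state.
- status.sense(): the state, without advancing time (a new reading comes with each control period).
- read_camera(name): name is "scene" or "side" or "wrist"; returns a dict with "image" (420x560x3 uint8, red, green, blue), "fx", "fy", "cx", "cy" (pixels), "dist" ([k1, k2, p1, p2, k3] as OpenCV has them; the pictures are not rectified), "R" (3x3) and "t" (3): a world point X has camera coordinates R X + t; the wrist camera has in their place "mount" (4x4, takes a point from camera to tool coordinates, whose origin is the TCP and whose axes are the flange's). Camera axes: x right, y down, z forward; pixel columns grow to the right and rows downward; lengths in m; the calibration is good to about 2 mm. A picture is of the moment at which its call begins: read the wrist's pose just before it. There is no depth.
- robot.finish_job(): hands the job in; it is judged then, once.
The state is a dict: "t": time; "joint_positions": joint angles; "qd": joint speeds; "joint_efforts": joint torques, N m; "position": TCP position; "orientation": TCP orientation; "contact_force": force on the tool from outside, world axes, zero at the start; "moment": the same for the moment, N m; "finger_gap": opening from 0.0 (shut) to 1.0 (fully open); "gripper_force": force on a finger pad.
Only numpy, scipy, OpenCV 4.12 (cv2) and the standard library are available. Lean on these libraries where they do the work, as an engineer would, in place of code of your own. Each camera call takes 0.05 s, during which the arm holds its last target. There are 200 camera calls.

## Working session

There is one attempt and no reset: what is moved stays moved. The work goes in short steps, Python scripts to look and compute and a tool call to move; the robot and the scene stay as the last step left them, time stands still between calls to the robot, and variables do not carry over. Pictures are saved under pics/ and viewed, at most 10 in all, crops included, and the job is handed in when it is done.

Besides the shell and the picture viewer there is one more tool, called by a JSON object that holds its "api" and its "payload". drive_tool: Moves the arm, as the interface text tells. Its arguments: {"type":"object","properties":{"plan":{"type":"array"},"gripper":{"type":"number"},"force":{"type":"number"}},"required":["plan"]}

```bash
mkdir -p pics
cat > h.py <<'E'
import numpy as np, cv2
from workcell import status, read_camera, robot
from scipy.spatial.transform import Rotation as Ro
def ray(c,u,v):
    K=np.array([[c['fx'],0,c['cx']],[0,c['fy'],c['cy']],[0,0,1]])
    p=cv2.undistortPoints(np.array([[[u,v]]],float),K,np.array(c['dist'],float))[0,0]
    R=np.array(c['R']);t=np.array(c['t'])
    return -R.T@t, R.T@np.array([p[0],p[1],1])
def onz(c,u,v,z):
    o,d=ray(c,u,v); return o+d*(z-o[2])/d[2]
def proj(c,X):
    K=np.array([[c['fx'],0,c['cx']],[0,c['fy'],c['cy']],[0,0,1]])
    return cv2.projectPoints(np.array(X,float).reshape(-1,1,3),cv2.Rodrigues(np.array(c['R'],float))[0],np.array(c['t'],float),K,np.array(c['dist'],float))[0][:,0]
def save(n,im): cv2.imwrite(n,im[...,::-1])
E
python3 - <<'E'
from h import *
import pickle
for n in ("scene","side"):
    c=read_camera(n); save(f"pics/{n}0.png",c['image']); pickle.dump(c,open(n+'.pkl','wb'))
    print(n,-np.array(c['R']).T@c['t'])
s=status.sense(); print(s['t'],s['position'],s['orientation'],s['finger_gap'],robot.tip_reach)
print(Ro.from_rotvec(s['orientation']).as_matrix().round(3))
E
```

```text
scene [1.15167709 0.49917391 0.70315595]
side [ 0.31368412 -0.61552603  0.87193379]
0.1 [ 0.21699916 -0.58577322  0.23283809] [-3.09107241e+00 -5.54138762e-01  4.60660200e-04] 0.99872743736382 0.011
[[ 0.938  0.347 -0.001]
 [ 0.347 -0.938  0.001]
 [-0.    -0.001 -1.   ]]
```

View pics/scene0.png

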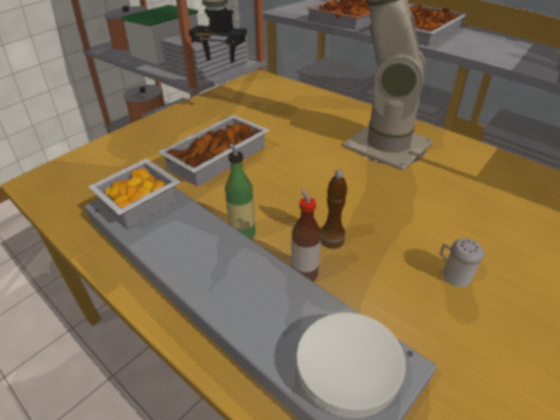

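View pics/side0.png

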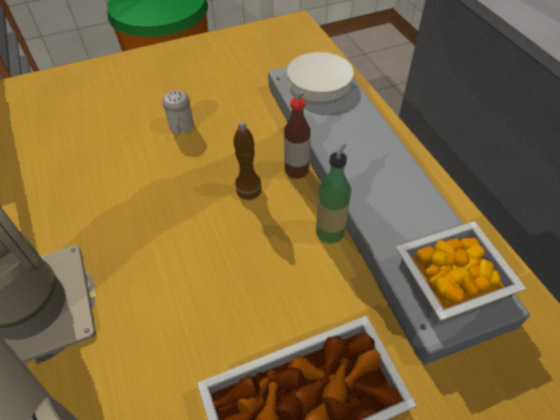

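Scene view: the oil base is at ~(240,235), vinegar ~(305,278) and mill foot ~(334,240). Side view: mill foot ~(248,190), vinegar ~(297,172), oil ~(332,238), with the ledge front running from (270,80) to (425,355). I'll enlarge both views.

Run:
```python
from h import *
a=cv2.imread('pics/scene0.png')[130:300,220:360]; b=cv2.imread('pics/side0.png')[90:260,225:365]
f=lambda i:cv2.resize(i,None,fx=2.85,fy=3.5,interpolation=cv2.INTER_CUBIC)
o=np.hstack([cv2.resize(i,(400,486),interpolation=cv2.INTER_CUBIC) for i in (a,b)])
o=cv2.convertScaleAbs(o,alpha=1.8,beta=20)
cv2.imwrite('pics/crop.png',o)
c=cv2.imread('pics/side0.png')[60:360,260:540]
cv2.imwrite('pics/crop2.png',cv2.convertScaleAbs(cv2.resize(c,(560,600),interpolation=cv2.INTER_CUBIC),alpha=1.8,beta=20))
```

```text
(no output)
```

View pics/crop.png

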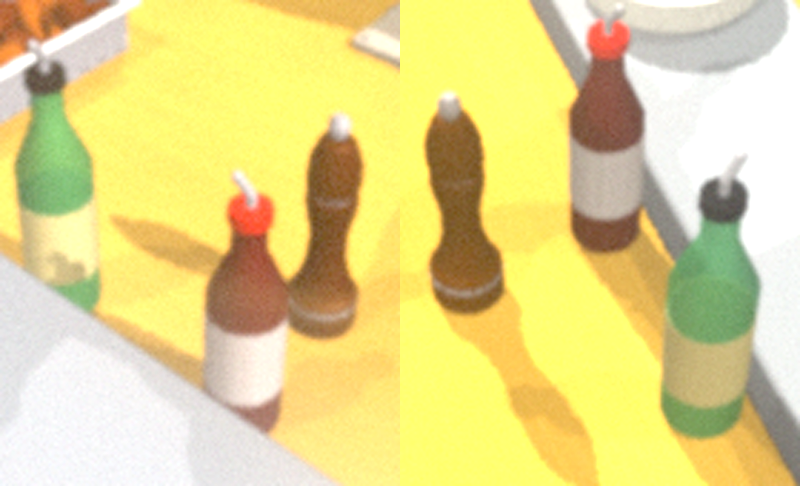

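View pics/crop2.png

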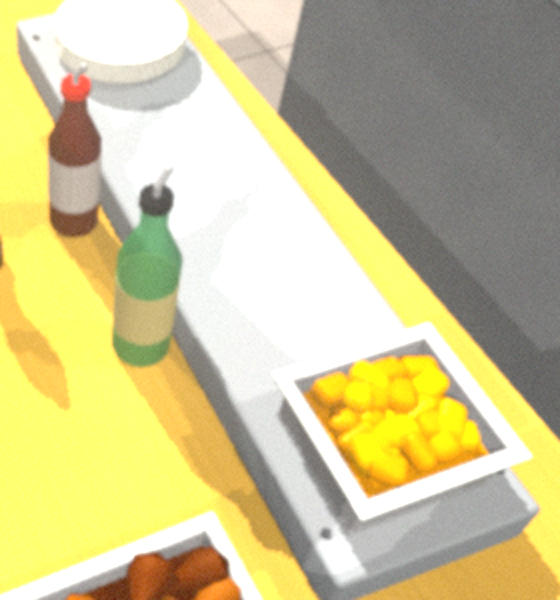

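Run:
```python
from h import *
import pickle
from scipy.optimize import least_squares
S=pickle.load(open('scene.pkl','rb'));D=pickle.load(open('side.pkl','rb'))
sc=lambda x,y:(219.7+x/2.857,129.7+y/2.859); sd=lambda x,y:(224.7+(x-400)/2.857,89.7+y/2.859)
a=np.linspace(0,6.283,60)
def base(c,um,vb,r):
    def f(p):
        q=proj(c,np.c_[p[0]+r*np.cos(a),p[1]+r*np.sin(a),0*a]); return [(q[:,0].min()+q[:,0].max())/2-um,q[:,1].max()-vb]
    return least_squares(f,onz(c,um,vb,0)[:2]).x.round(4)
print('mill side',base(D,*sd(467,311),.031),'scene',base(S,*sc(323,335),.031))
print('vin side',base(D,*sd(605,250),.031)); print('oil side',base(D,*sd(702,436),.033))
def tri(p,q):
    o1,d1=ray(S,*p);o2,d2=ray(D,*q); A=np.c_[d1,-d2]; s=np.linalg.lstsq(A,o2-o1,rcond=None)[0]
    x,y=o1+s[0]*d1,o2+s[1]*d2; return ((x+y)/2).round(4),np.linalg.norm(x-y).round(4)
print('oil cap',tri(sc(45,76),sd(723,199)),'vin cap',tri(sc(251,214),sd(608,39)),'mill knob',tri(sc(341,125),sd(448,104)))
# ledge bottom & top edge
im=cv2.GaussianBlur(D['image'],(3,3),0); hsv=cv2.cvtColor(im,cv2.COLOR_RGB2HSV)
pts=[]
for v in range(215,335):
    for u in range(330,430):
        if (hsv[v,u:u+4,1]<90).all(): pts.append((u,v)) if u>330 else 0; break
for v in range(88,115):
    for u in range(262,330):
        if (hsv[v,u:u+4,1]<90).all(): pts.append((u,v)) if u>262 else 0; break
W=np.array([onz(D,u-.5,v,0)[:2] for u,v in pts]).astype(np.float32)
vx,vy,x0,y0=cv2.fitLine(W,cv2.DIST_HUBER,0,.002,.001).ravel()
n=np.array([vy,-vx]); n*=np.sign(n[0]); n0=n@[x0,y0]
print('ledge normal',n,n0,'ang',np.degrees(np.arctan2(n[1],n[0])),'res',np.percentile(W@n-n0,[5,25,50,75,95]).round(4),len(W), W[::12].round(3).tolist())
```

```text
mill side [0.5203 0.1282] scene [0.512  0.1214]
vin side [0.6569 0.1455]
oil side [ 0.6498 -0.0641]
oil cap (array([ 0.6461, -0.0678,  0.2333]), np.float64(0.0002)) vin cap (array([0.655 , 0.1408, 0.2093]), np.float64(0.0002)) mill knob (array([0.519 , 0.1243, 0.2046]), np.float64(0.0001))
ledge normal [ 0.9986943  -0.05108548] 0.6904502 ang -2.9282565 res [-0.0933 -0.0008 -0.0001  0.0006  0.004 ] 142 [[0.7039999961853027, -0.039000000804662704], [0.6859999895095825, -0.0689999982714653], [0.6850000023841858, -0.10499999672174454], [0.6840000152587891, -0.14000000059604645], [0.6830000281333923, -0.17399999499320984], [0.6800000071525574, -0.20499999821186066], [0.6790000200271606, -0.23600000143051147], [0.6790000200271606, -0.26600000262260437], [0.6759999990463257, -0.29499998688697815], [0.5770000219345093, -0.2809999883174896], [0.7139999866485596, 0.4519999921321869], [0.7099999785423279, 0.39399999380111694]]
```

Run:
```python
from h import *
import pickle
S=pickle.load(open('scene.pkl','rb'))
print(proj(S,[[.217,-.586,.233],[.217,-.586,.30],[.217,-.586,.4]]))
w=read_camera('wrist'); print(np.array(w['mount']).round(3))
a=cv2.resize(cv2.imread('pics/scene0.png')[0:75,170:270],(533,400),interpolation=cv2.INTER_CUBIC)
b=cv2.resize(w['image'][...,::-1],(267,200))
o=np.zeros((400,800,3),np.uint8);o[:,:533]=cv2.convertScaleAbs(a,alpha=2,beta=20);o[:200,533:]=b
cv2.imwrite('pics/grip.png',o)
```

```text
[[219.74008374  57.67940888]
 [217.94509321  38.73221734]
 [215.17579459   8.79258965]]
[[ 0.    -0.957 -0.289  0.078]
 [ 1.     0.     0.    -0.   ]
 [-0.    -0.289  0.957 -0.152]
 [ 0.     0.     0.     1.   ]]
```

View pics/grip.png

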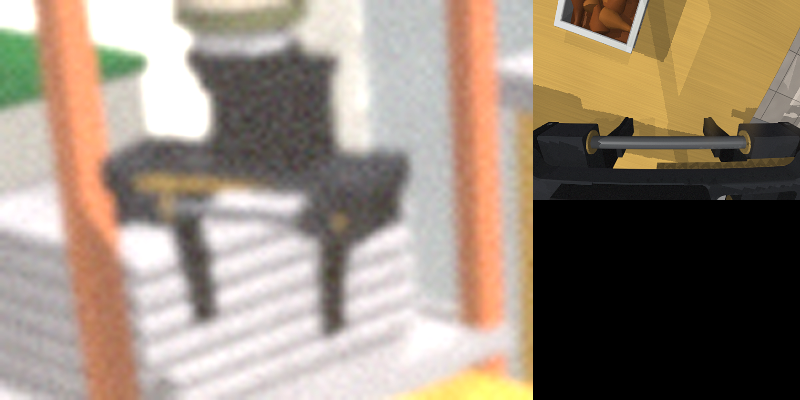

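{"api": "drive_tool", "payload": {"plan": [[0.03,-0.02,-0.01,0],[0.036,-0.023,-0.01,0],[0.036,-0.023,-0.01,0],[0.036,-0.023,-0.01,0],[0.036,-0.023,-0.01,0],[0.036,-0.023,-0.01,0],[0.036,-0.023,-0.01,0],[0.036,-0.023,0,0],[0.036,-0.023,0,0],[0.036,-0.023,0,0],[0,0,0,0],[0,0,0,0]]}}

```text
t: 1.65
position: [0.4698, -0.2508, 0.3033]
orientation: [3.092, 0.554, -0.001]
contact_force: [0.0, -0.3, -0.6]
finger_gap: 1.0
gripper_force: 0.0
```

Run:
```python
from h import *
import pickle
s=status.sense();print(s['t'],s['position'])
for n in ("scene","side","wrist"): pickle.dump(read_camera(n),open(n+'_open.pkl','wb'))
```

```text
1.65 [ 0.46979829 -0.25081819  0.30331125]
```

{"api": "drive_tool", "payload": {"plan": [[0,0,0,0],[0,0,0,0],[0,0,0,0],[0,0,0,0],[0,0,0,0],[0,0,0,0],[0,0,0,0],[0,0,0,0]], "gripper": 0}}

```text
t: 2.8
position: [0.4702, -0.2502, 0.3036]
orientation: [3.092, 0.554, 0.0]
contact_force: [-0.2, -0.6, -0.4]
finger_gap: 0.171
gripper_force: 0.0
```

Run:
```python
from h import *
import pickle
s=status.sense();p=np.array(s['position']);print(s['t'],p,s['finger_gap'])
rows=[]
for n in ("scene","side"):
    c1=pickle.load(open(n+'_open.pkl','rb')); c2=read_camera(n); pickle.dump(c2,open(n+'_shut.pkl','wb'))
    q=proj(c1,[p+[0,0,.06]])[0].astype(int); print(n,proj(c1,[p,p+[0,0,.06],p+[0,0,.1]]).round(1).tolist(),q)
    x=np.clip(q[0]-70,0,420);y=np.clip(q[1]-70,0,300);print(x,y)
    rows+= [cv2.resize(c['image'][y:y+105,x:x+140],(400,300),interpolation=cv2.INTER_CUBIC) for c in (c1,c2)]
o=np.vstack([np.hstack(rows[:2]),np.hstack(rows[2:])]); save('pics/g2.png',cv2.convertScaleAbs(o,alpha=1.8,beta=20))
w=[pickle.load(open('wrist_open.pkl','rb')),read_camera('wrist')]; pickle.dump(w[1],open('wrist_shut.pkl','wb'));print(w[0]['fx'],w[0]['cx'],w[0]['cy'])
save('pics/w2.png',cv2.convertScaleAbs(np.vstack([i['image'][180:] for i in w]),alpha=1.8,beta=20))
```

```text
2.8 [ 0.47024435 -0.25023107  0.30355224] 0.1713844693170143
scene [[232.6, 82.3], [230.8, 59.7], [229.5, 43.9]] [230  59]
160 0
side [[290.2, 240.9], [290.2, 215.6], [290.2, 196.7]] [290 215]
220 145
302.0076604078022 283.58059090650886 213.3525157961448
```

View pics/g2.png

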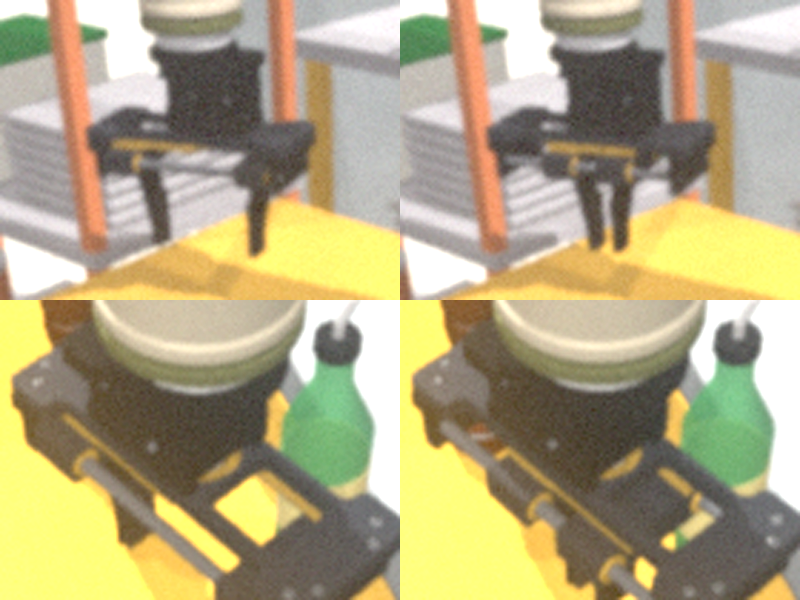

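View pics/w2.png

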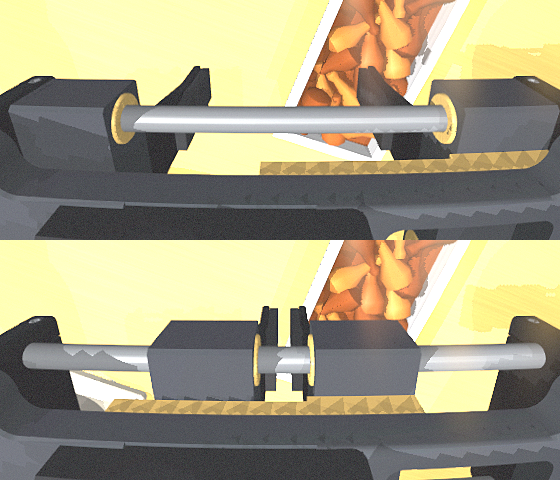

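Open, the gripper is a fixed frame about 190 mm wide along tool y, with rods at tool x of about ±31 mm and the carriages sliding along them. I'll check the shaker's place before descending behind the mill.

Run:
```python
from h import *
import pickle
S=pickle.load(open('scene.pkl','rb'));D=pickle.load(open('side.pkl','rb'))
print('shaker',onz(D,178,133,0),onz(D,176,97,.1),onz(S,460,284,0),onz(S,466,248,.1))
print(status.sense()['joint_positions'])
```

```text
shaker [4.13710729e-01 3.92973838e-01 1.11022302e-16] [0.4327409  0.41352216 0.1       ] [0.44895493 0.43674728 0.        ] [0.44229875 0.41725686 0.1       ]
[ 0.7414937   0.12074561 -0.3697746   1.57710676  0.0438909   1.45197001
 -0.84702508]
```

{"api": "drive_tool", "payload": {"plan": [[0.012,-0.028,0,0],[0.023,-0.048,0,0],[0.023,-0.048,0,0],[0.023,-0.048,0,0],[0.023,-0.048,0,0],[0.023,-0.048,0,0],[0.023,-0.048,0,0],[0.023,-0.048,0,0],[0.024,-0.054,0,0],[0,0,0,-9.5],[0,0,0,-9.5],[0,0,0,-9.5],[0,0,0,-9.5],[0,0,0,-9.5],[0,0,0,-9.5],[0,0,0,-9.8],[0,0,0,0],[0,0,0,0]], "gripper": 0.5}}

```text
t: 5.2
position: [0.5098, 0.2101, 0.3035]
orientation: [2.281, 2.16, 0.0]
contact_force: [0.1, 0.1, 0.6]
finger_gap: 0.503
gripper_force: 0.0
```

Run:
```python
from h import *
s=status.sense();print(s['position'],Ro.from_rotvec(s['orientation']).as_matrix().round(3),s['finger_gap'],np.round(s['joint_positions'],2))
```

```text
[0.50980587 0.21006906 0.30352405] [[ 0.054  0.999  0.   ]
 [ 0.999 -0.054 -0.   ]
 [-0.     0.    -1.   ]] 0.502524321069204 [ 0.3   0.25 -0.92  1.51  0.2   1.48 -0.67]
```

{"api": "drive_tool", "payload": {"plan": [[0,0.006,0.03,0],[0,0,0.045,0],[0,0,0.045,0],[0,0,0.045,0],[0,0,0.045,0],[0,0,0.03,0],[0,0,0.02,0],[0,0,0.015,0],[0,0,0.009,0],[0,0,0,0],[-0.01,0,0,0],[-0.006,0,0,0],[0,0,0,0],[0,0,0,0]]}}

```text
t: 6.95
position: [0.5151, 0.1939, 0.0198]
orientation: [2.276, 2.165, 0.001]
contact_force: [-1.1, -0.2, -0.1]
finger_gap: 0.5
gripper_force: 0.0
```

{"api": "drive_tool", "payload": {"plan": [[-0.003,0,0,0],[-0.003,0,0,0],[0,0,0,0],[0,0,0,0]]}}

```text
t: 7.45
position: [0.5147, 0.1879, 0.0195]
orientation: [2.276, 2.165, 0.0]
contact_force: [-0.3, -0.5, 0.6]
finger_gap: 0.502
gripper_force: 0.0
```

{"api": "drive_tool", "payload": {"plan": [[-0.003,0,0,0],[-0.003,0,0,0],[0,0,0,0],[0,0,0,0]]}}

```text
t: 7.95
position: [0.5144, 0.1819, 0.0196]
orientation: [2.276, 2.165, 0.0]
contact_force: [0.3, 0.6, -0.3]
finger_gap: 0.502
gripper_force: 0.0
```

```bash
cat >> h.py <<'E'
import pickle
D0=pickle.load(open('side.pkl','rb'))['image']
def track(img,u0,v0,w=9,h=8,s=45):
    t=D0[v0-h:v0+h,u0-w:u0+w]; a=img[v0-h-s:v0+h+s,u0-w-s:u0+w+s]
    r=cv2.matchTemplate(a,t,cv2.TM_CCOEFF_NORMED); _,m,_,p=cv2.minMaxLoc(r); x,y=p
    def sub(l,c,q): d=l-2*c+q; return 0 if d==0 else .5*(l-q)/d
    if 0<x<r.shape[1]-1 and 0<y<r.shape[0]-1:
        return np.round([x-s+sub(r[y,x-1],m,r[y,x+1]),y-s+sub(r[y-1,x],m,r[y+1,x]),m],2)
    return np.array([x-s,y-s,m])
def mill(f=None):
    c=read_camera('side'); im=c['image']
    k,b=track(im,242,131,12,10),track(im,248,190,16,12)
    g=lambda d,u,v,z: (onz(c,u+d[0],v+d[1],z)-onz(c,u,v,z))[:2].round(4)
    print('head px',k,'foot px',b,'head move',g(k,242,131,.195),'foot move',g(b,248,190,.02))
    print('bottles px',track(im,297,106,9,8,15),track(im,338,160,9,8,15))
    if f: save(f,im)
    s=status.sense();print(s['t'],s['position'].__class__ and np.round(s['position'],4),np.round(s['contact_force'],2))
E
python3 -c "from h import *;mill()"
```

```text
head px [21.19 -6.46  0.78] foot px [-0.27 -0.14  0.93] head move [0.0486 0.0014] foot move [-0.0004  0.0007]
bottles px [-0.02 -0.04  0.99] [ 0.02 -0.1   1.  ]
8.0 [0.5143 0.182  0.0195] [ 0.05  0.06 -1.17]
```

{"api": "drive_tool", "payload": {"plan": [[-0.003,0,0,0],[-0.003,0,0,0],[-0.003,0,0,0],[0,0,0,0],[0,0,0,0]]}}

```text
t: 8.62
position: [0.5139, 0.1729, 0.0195]
orientation: [2.276, 2.165, 0.0]
contact_force: [0.4, 0.8, -0.4]
finger_gap: 0.496
gripper_force: 0.0
```

```bash
python3 -c "from h import *;mill('pics/s3.png')"
```

```text
head px [22.18 -4.32  0.78] foot px [-0.15  0.01  0.94] head move [ 0.0481 -0.0058] foot move [-0.0003  0.0001]
bottles px [-0.02 -0.04  0.99] [ 0.02 -0.11  1.  ]
8.675 [0.5139 0.173  0.0195] [-0.98  0.74 -0.93]
```

Run:
```python
import cv2
i=cv2.imread('pics/s3.png')[40:265,140:440]
cv2.imwrite('pics/s3c.png',cv2.convertScaleAbs(cv2.resize(i,(800,600),interpolation=cv2.INTER_CUBIC),alpha=1.8,beta=25))
```

```text
(no output)
```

View pics/s3c.png

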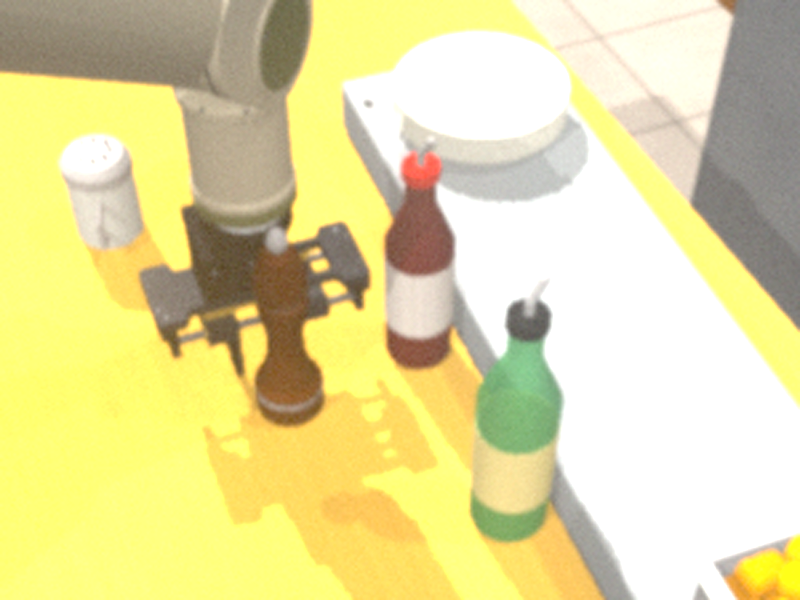

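```bash
cat >> h.py <<'E'
def knob(im,u=243,v=129,r=9):
    p=im[v-r:v+r+1,u-r:u+r+1].astype(int); m=(p.min(2)>75)&(p.max(2)-p.min(2)<35); y,x=np.nonzero(m); return (x.mean()+u-r).round(2),(y.mean()+v-r).round(2),m.sum()
E
python3 - <<'E'
from h import *
i3=cv2.imread('pics/s3.png')[...,::-1]
for i in (D0,i3): print(knob(i)); print(i[118:136,238:248].min(2))
E
```

```text
(np.float64(241.81), np.float64(125.41), np.int64(27))
[[ 54  54  57  53  51  53  53  55  55  54]
 [ 52  56  53  51  53  55  55  53  56  53]
 [ 56  54  51  58  55  51  53  51  52  52]
 [ 54  58  66  73  76  68  60  53  52  53]
 [ 60  73  93 104 106  97  78  59  54  53]
 [ 67  91 111 125 122 114  88  64  54  54]
 [ 74  92 107 118 117 109  87  72  55  53]
 [ 77  85  95 102 100  94  80  69  61  57]
 [ 75  77  83  87  88  86  77  72  59  48]
 [ 71  73  78  82  82  81  80  67  55  52]
 [ 58  68  72  75  81  76  75  66  49  35]
 [ 49  61  66  72  72  72  70  57  33  28]
 [ 38  52  58  63  63  64  59  44  30  21]
 [ 31  35  44  52  54  51  45  32  21  14]
 [ 20  26  32  36  42  34  27  25  14  15]
 [ 20  19  21  18  25  23  19  19  16  19]
 [ 19  21  21  21  19  12  16  21  15  12]
 [  8  16  13  17  12  14  14  13  22  15]]
(np.float64(243.45), np.float64(128.91), np.int64(33))
[[65 65 59 51 45 46 38 33 32 27]
 [56 54 47 40 37 32 36 34 32 26]
 [43 38 34 30 35 36 35 27 29 17]
 [36 39 35 32 36 40 42 29 29 21]
 [33 32 39 46 50 49 43 31 17 20]
 [38 44 53 60 60 52 39 26 18 11]
 [61 65 62 63 58 52 40 32 19 23]
 [72 66 56 62 69 70 65 51 33 29]
 [61 52 53 73 84 88 84 71 57 42]
 [34 40 61 79 90 90 92 83 70 53]
 [24 41 64 79 90 94 91 87 79 69]
 [28 42 71 81 84 89 87 85 82 72]
 [28 47 68 80 82 88 88 85 78 71]
 [23 45 68 75 78 83 86 81 78 66]
 [11 32 57 69 75 77 76 75 65 51]
 [15 26 42 60 68 68 70 66 54 43]
 [16 19 30 37 54 60 58 50 41 25]
 [ 7 17 15 22 32 37 40 28 22 22]]
```

The picture shows the mill upright at about (285,400) in the crop. The gripper frame touches its neck before the fingers reach the foot, and leaned it about 2°. I'll back off and approach along the real push line with one opened finger, so the frame's long side trails clear of the bottles.

{"api": "drive_tool", "payload": {"plan": [[0.006,0,0,0],[0.014,0,0,0],[0.02,0,0,0],[0,0,-0.03,0],[0,0,-0.05,0],[0,0,-0.05,0],[0,0,-0.05,0],[0,0,-0.05,0],[0,0,-0.05,-9.8],[0,0,0,-9.8],[0,0,0,-9.8],[0,0,0,-9.8],[0,0,0,-9.8],[0,0,0,-9.8],[0,0,0,0],[0,0,0,0]], "gripper": 1}}

```text
t: 10.68
position: [0.5158, 0.2134, 0.2996]
orientation: [-0.925, -3.002, -0.0]
contact_force: [-0.7, -0.7, 0.0]
finger_gap: 0.997
gripper_force: 0.0
```

Run:
```python
from h import *
mill()
c=read_camera('side');print(knob(c['image'],242,126))
s=status.sense();R=Ro.from_rotvec(s['orientation']).as_matrix();print(R.round(3),np.round(s['joint_positions'],2))
d=np.r_[.424,.127,s['position'][2]]-s['position'];print('tool delta',(R.T@d).round(4))
```

```text
head px [0.   0.01 1.  ] foot px [0.03 0.04 0.99] head move [-0. -0.] foot move [ 0.     -0.0001]
bottles px [-0.    0.1   0.99] [ 0.03 -0.1   1.  ]
10.725 [0.5158 0.2133 0.2996] [ 0.95 -0.52  0.34]
(np.float64(241.72), np.float64(125.59), np.int64(29))
[[-0.827  0.562  0.   ]
 [ 0.562  0.827 -0.   ]
 [-0.     0.    -1.   ]] [ 0.41  0.32 -1.09  1.49  0.28  1.5   0.29]
tool delta [ 0.0275 -0.1229 -0.    ]
```

{"api": "drive_tool", "payload": {"plan": [[0.007,-0.03,0,0],[0.0075,-0.033,0,0],[0.0075,-0.033,0,0],[0.0055,-0.027,0,0],[0,0,0.03,0],[0,0,0.05,0],[0,0,0.05,0],[0,0,0.05,0],[0,0,0.04,0],[0,0,0.03,0],[0,0,0.018,0],[0,0,0.01,0],[0,0,0.006,0],[0,0,0,0],[0,0,0,0]]}}

```text
t: 12.65
position: [0.4247, 0.1264, 0.0161]
orientation: [0.921, 3.003, 0.0]
contact_force: [-0.5, -0.8, 0.8]
finger_gap: 1.001
gripper_force: 0.0
```

{"api": "drive_tool", "payload": {"plan": [[-0.004,0,0,0],[-0.004,0,0,0],[-0.004,0,0,0],[-0.004,0,0,0],[-0.002,0,0,0],[0,0,0,0]]}}

```text
t: 13.4
position: [0.4392, 0.1162, 0.0155]
orientation: [-0.921, -3.004, -0.0]
contact_force: [-0.4, -0.4, -0.9]
finger_gap: 0.998
gripper_force: 0.0
```

```bash
cat >> h.py <<'E'
M0=np.array([.519,.1243])
def rep(u=242,v=126):
    c=read_camera('side'); im=c['image']; a=knob(im,int(u),int(v),11); b=track(im,248,190,16,12,60)
    o,d=ray(c,a[0],a[1]); H=onz(c,a[0],a[1],.205)[:2]-onz(c,241.72,125.5,.205)[:2]; F=(onz(c,248+b[0],190+b[1],.02)-onz(c,248,190,.02))[:2]
    s=status.sense();R=Ro.from_rotvec(s['orientation']).as_matrix();U=-R[:2,0]
    print('knob',a,'foot',b,'H',H.round(4),'F',F.round(4),'lean deg along u',np.degrees((H-F)@U/.2).round(1),'side',np.degrees((H-F)@R[:2,1]/.2).round(1))
    print('mill in tool xy',(R[:2,:2].T@(M0+F-s['position'][:2])).round(4),'TCP',np.round(s['position'],4),'t',s['t'],'f',np.round(s['contact_force'],1))
    print('bottles',track(im,297,106,9,8,15),track(im,338,160,9,8,15)); return im
E
python3 -c "from h import *;rep()"
```

```text
knob (np.float64(241.86), np.float64(126.11), np.int64(37)) foot [-0.09  0.04  0.94] H [-0.0004 -0.0019] F [-0.0002 -0.    ] lean deg along u 0.3 side -0.5
mill in tool xy [-0.0616  0.0512] TCP [0.4391 0.1163 0.0155] t 13.45 f [-1.3 -0.1  0. ]
bottles [-0.02 -0.05  0.99] [ 0.02 -0.11  1.  ]
```

{"api": "drive_tool", "payload": {"plan": [[-0.003,0,0,0],[-0.003,0,0,0],[-0.003,0,0,0],[-0.002,0,0,0],[0,0,0,0]]}}

```text
t: 14.08
position: [0.4482, 0.1101, 0.0155]
orientation: [-0.92, -3.004, 0.0]
contact_force: [-1.5, 0.6, -0.8]
finger_gap: 0.996
gripper_force: 0.4
```

```bash
python3 -c "from h import *;rep(243,127)"
```

```text
knob (np.float64(243.87), np.float64(126.21), np.int64(38)) foot [0.1  0.08 0.92] H [ 0.0034 -0.0039] F [ 0.0001 -0.0003] lean deg along u 1.4 side -0.3
mill in tool xy [-0.0511  0.0512] TCP [0.4481 0.1101 0.0155] t 14.125 f [-0.5  0.2 -0.1]
bottles [-0.01 -0.02  0.99] [ 0.03 -0.1   1.  ]
```

{"api": "drive_tool", "payload": {"plan": [[-0.002,0,0,0],[-0.002,0,0,0],[0,0,0,0]]}}

```text
t: 14.5
position: [0.4517, 0.1077, 0.0155]
orientation: [0.921, 3.004, -0.0]
contact_force: [-0.8, 0.2, -0.6]
finger_gap: 1.0
gripper_force: 0.5
```

```bash
python3 -c "from h import *;rep(244,128)"
```

```text
knob (np.float64(248.97), np.float64(126.76), np.int64(38)) foot [ 0.54 -0.06  0.87] H [ 0.0127 -0.0098] F [ 0.0013 -0.0003] lean deg along u 4.2 side -0.4
mill in tool xy [-0.0478  0.0519] TCP [0.4516 0.1078 0.0155] t 14.55 f [-0.3  0.1 -0.2]
bottles [-0.   -0.01  0.99] [ 0.02 -0.11  1.  ]
```

{"api": "drive_tool", "payload": {"plan": [[-0.002,0,0,0],[-0.002,0,0,0],[0,0,0,0]]}}

```text
t: 14.92
position: [0.455, 0.1054, 0.0155]
orientation: [0.921, 3.003, -0.0]
contact_force: [-0.9, 0.5, 0.1]
finger_gap: 1.001
gripper_force: 0.4
```

```bash
python3 -c "from h import *;rep(253,127)"
```

```text
knob (np.float64(254.08), np.float64(127.03), np.int64(36)) foot [ 0.85 -0.36  0.8 ] H [ 0.0223 -0.0148] F [0.0023 0.0003] lean deg along u 7.2 side -0.4
mill in tool xy [-0.0442  0.053 ] TCP [0.4549 0.1055 0.0155] t 14.975 f [-1.6  0.7  0.1]
bottles [-0.01  0.01  0.99] [ 0.02 -0.1   1.  ]
```

{"api": "drive_tool", "payload": {"plan": [[-0.002,0,0,0],[-0.001,0,0,0],[0,0,0,0]]}}

```text
t: 15.35
position: [0.4574, 0.1039, 0.0155]
orientation: [0.921, 3.004, 0.0]
contact_force: [0.0, 1.9, 0.9]
finger_gap: 1.002
gripper_force: 0.5
```

```bash
python3 -c "from h import *;rep(256,128)"
```

```text
knob (np.float64(257.68), np.float64(127.78), np.int64(37)) foot [ 48.37 -55.63   0.8 ] H [ 0.0284 -0.02  ] F [0.1843 0.1332] lean deg along u -12.4 side -61.4
mill in tool xy [-0.1177  0.2649] TCP [0.4574 0.104  0.0155] t 15.4 f [0.  0.5 0.3]
bottles [0.01 0.01 0.99] [ 0.02 -0.11  1.  ]
```

{"api": "drive_tool", "payload": {"plan": [[-0.001,0,0,0],[-0.0005,0,0,0],[0,0,0,0]]}}

```text
t: 15.78
position: [0.4585, 0.1034, 0.0156]
orientation: [-0.92, -3.004, -0.0]
contact_force: [-3.0, 0.9, 2.2]
finger_gap: 0.998
gripper_force: 1.9
```

```bash
sed -i 's/16,12,60)/16,12,S)/; s/def rep(u=242,v=126)/def rep(u=242,v=126,S=10)/' h.py; python3 -c "from h import *;rep(259,128)"
```

```text
knob (np.float64(258.28), np.float64(127.95), np.int64(39)) foot [ 1.43 -0.68  0.74] H [ 0.0294 -0.021 ] F [0.0039 0.0007] lean deg along u 9.5 side -1.1
mill in tool xy [-0.0412  0.054 ] TCP [0.4585 0.1033 0.0156] t 15.825 f [-2.6  2.2  3.3]
bottles [0.01 0.01 0.99] [ 0.02 -0.1   1.  ]
```

{"api": "drive_tool", "payload": {"plan": [[-0.001,0,0,0],[-0.0015,0,0,0],[-0.002,0,0,0],[-0.002,0,0,0],[-0.0015,0,0,0],[-0.001,0,0,0],[0,0,0,0]]}}

```text
t: 16.7
position: [0.4662, 0.098, 0.0155]
orientation: [0.921, 3.004, 0.0]
contact_force: [-1.9, 1.4, 2.7]
finger_gap: 0.999
gripper_force: 1.6
```

```bash
python3 -c "from h import *;rep(261,130)"
```

```text
knob (np.float64(262.85), np.float64(128.32), np.int64(40)) foot [5.39 0.   0.73] H [ 0.0377 -0.0258] F [ 0.0118 -0.0051] lean deg along u 9.5 side -0.8
mill in tool xy [-0.0417  0.0539] TCP [0.4661 0.098  0.0155] t 16.75 f [-1.6  2.2  3.4]
bottles [0.02 0.01 0.99] [ 0.02 -0.1   1.  ]
```

{"api": "drive_tool", "payload": {"plan": [[-0.001,0,0,0],[-0.0015,0,0,0],[-0.002,0,0,0],[-0.0025,0,0,0],[-0.0025,0,0,0],[-0.0025,0,0,0],[-0.0025,0,0,0],[-0.0025,0,0,0],[-0.0025,0,0,0],[-0.0025,0,0,0],[-0.0025,0,0,0],[-0.0025,0,0,0],[-0.0025,0,0,0],[-0.0025,0,0,0],[-0.0025,0,0,0],[-0.0025,0,0,0],[-0.002,0,0,0],[-0.0015,0,0,0],[-0.001,0,0,0],[0,0,0,0]]}}

```text
t: 19.25
position: [0.5005, 0.0747, 0.0155]
orientation: [0.921, 3.004, -0.0]
contact_force: [-2.4, 1.2, 3.1]
finger_gap: 0.998
gripper_force: 1.7
```

```bash
python3 -c "from h import *;im=rep(283,132,40);save('pics/s5.png',im);print(knob(im,286,132,14))"
```

```text
knob (np.float64(282.45), np.float64(131.34), np.int64(44)) foot [-4.45 19.33  0.67] H [ 0.0719 -0.0506] F [-0.0297 -0.0517] lean deg along u 23.9 side 16.6
mill in tool xy [ 0.0081 -0.0081] TCP [0.5005 0.0747 0.0155] t 19.3 f [-2.5  1.5  2.8]
bottles [-0.04 -0.02  0.99] [ 0.02 -0.09  1.  ]
(np.float64(287.73), np.float64(136.63), np.int64(75))
```

{"api": "drive_tool", "payload": {"plan": [[-0.001,0,0,0],[-0.0015,0,0,0],[-0.002,0,0,0],[-0.0025,0,0,0],[-0.003,0,0,0],[-0.003,0,0,0],[-0.003,0,0,0],[-0.003,0,0,0],[-0.003,0,0,0],[-0.003,0,0,0],[-0.003,0,0,0],[-0.003,0,0,0],[-0.003,0,0,0],[-0.003,0,0,0],[-0.003,0,0,0],[-0.0025,0,0,0],[-0.002,0,0,0],[-0.0015,0,0,0],[-0.001,0,0,0],[0,0,0,0]]}}

```text
t: 21.8
position: [0.5394, 0.0484, 0.0155]
orientation: [0.921, 3.004, -0.0]
contact_force: [-2.8, 1.1, 2.6]
finger_gap: 1.003
gripper_force: 1.8
```

Run:
```python
from h import *
im=rep(306,137,40);save('pics/s6.png',im)
c=read_camera('scene');save('pics/sc6.png',c['image'])
D=pickle.load(open('side.pkl','rb'));print(proj(D,[[.519+.826*.13,.1243-.563*.13,.2]]))
o=np.hstack([cv2.resize(i,(400,300)) for i in (im[60:270,200:480],c['image'][100:310,180:460])])
save('pics/c6.png',cv2.convertScaleAbs(cv2.resize(o,(800,300)),alpha=1.8,beta=25))
```

```text
knob (np.float64(311.51), np.float64(135.77), np.int64(230)) foot [14.54 -1.39  0.69] H [ 0.1218 -0.0867] F [ 0.0335 -0.0095] lean deg along u 33.3 side -4.1
mill in tool xy [0.0263 0.0623] TCP [0.5394 0.0484 0.0155] t 21.85 f [-1.6  1.6  4.3]
bottles [0.17 0.51 0.84] [-0.03 -0.17  0.99]
[[302.24211172 135.80436218]]
```

View pics/c6.png

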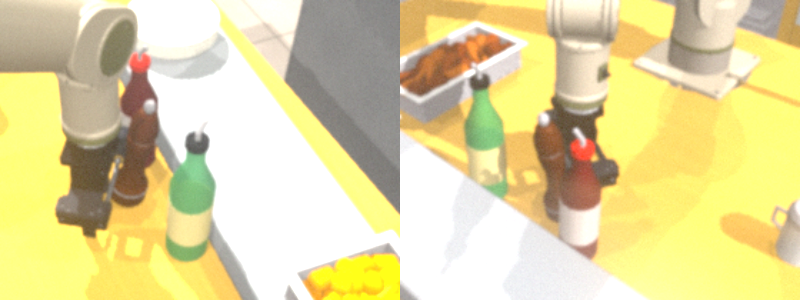

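{"api": "drive_tool", "payload": {"plan": [[-0.001,0,0,0],[-0.0015,0,0,0],[-0.002,0,0,0],[-0.0025,0,0,0],[-0.0025,0,0,0],[-0.0025,0,0,0],[-0.0025,0,0,0],[-0.0025,0,0,0],[-0.0025,0,0,0],[-0.0025,0,0,0],[-0.0025,0,0,0],[-0.0025,0,0,0],[-0.0025,0,0,0],[-0.0025,0,0,0],[-0.0025,0,0,0],[-0.0025,0,0,0],[-0.002,0,0,0],[-0.0015,0,0,0],[-0.001,0,0,0],[0,0,0,0]]}}

```text
t: 24.4
position: [0.5738, 0.0252, 0.0155]
orientation: [0.921, 3.004, -0.0]
contact_force: [-1.5, 1.7, 3.3]
finger_gap: 1.003
gripper_force: 1.8
```

Run:
```python
from h import *
D=pickle.load(open('side.pkl','rb'));k=proj(D,[[.519+.826*.176,.1243-.563*.176,.2]])[0];print(k)
im=rep(*k.astype(int));print(knob(im,int(k[0]),int(k[1]),7)); save('pics/s7.png',im)
```

```text
[324.15545637 138.72874138]
knob (np.float64(325.3), np.float64(134.99), np.int64(365)) foot [ -3.         -10.           0.05471198] H [ 0.149  -0.0958] F [0.0043 0.0332] lean deg along u 55.0 side -7.4
mill in tool xy [0.116  0.0813] TCP [0.5738 0.0251 0.0155] t 24.45 f [-3.4  1.8  2.9]
bottles [  5.83 -11.47   0.48] [ 0.16 -0.07  0.88]
(np.float64(324.81), np.float64(135.79), np.int64(150))
```

{"api": "drive_tool", "payload": {"plan": [[-0.001,0,0,0],[-0.0015,0,0,0],[-0.002,0,0,0],[-0.0025,0,0,0],[-0.0025,0,0,0],[-0.0025,0,0,0],[-0.0025,0,0,0],[-0.002,0,0,0],[-0.002,0,0,0],[-0.0015,0,0,0],[-0.001,0,0,0],[-0.001,0,0,0],[0,0,0,0]]}}

```text
t: 26.08
position: [0.592, 0.0128, 0.0155]
orientation: [0.92, 3.004, -0.0]
contact_force: [-2.6, 2.2, 3.2]
finger_gap: 1.0
gripper_force: 2.0
```

{"api": "drive_tool", "payload": {"plan": [[0.001,0,0,0],[0.001,0,0,0],[0.001,0,0,0],[0.001,0,0,0],[0.001,0,0,0],[0.001,0,0,0],[0.001,0,0,0],[0.001,0,0,0],[0.001,0,0,0],[0.001,0,0,0],[0.001,0,0,0],[0.001,0,0,0],[0.001,0,0,0],[0.001,0,0,0],[0.001,0,0,0],[0.002,0,0,0],[0.003,0,0,0],[0.004,0,0,0],[0.006,0,0,0],[0.01,0,0,0]]}}

```text
t: 28.58
position: [0.5584, 0.0356, 0.0155]
orientation: [0.921, 3.004, 0.0]
contact_force: [0.1, 0.7, 0.7]
finger_gap: 1.002
gripper_force: 0.0
```

{"api": "drive_tool", "payload": {"plan": [[0.02,0,0,0],[0.03,0,0,0],[0.03,0,0,0],[0.03,0,0,0],[0,0,-0.03,0],[0,0,-0.05,0],[0,0,-0.05,0],[0,0,-0.05,0],[0,0,-0.05,0],[0,-0.03,-0.05,0],[0,-0.05,0,0],[0,-0.05,0,0],[0,-0.05,0,0],[0,0,0,0],[0,0,0,0]]}}

```text
t: 30.45
position: [0.3669, -0.0513, 0.2954]
orientation: [0.92, 3.004, -0.001]
contact_force: [-0.1, 0.2, 0.1]
finger_gap: 0.996
gripper_force: 0.0
```

Run:
```python
from h import *
a=read_camera('side');c=read_camera('scene');pickle.dump((a,c),open('end.pkl','wb'))
print('bottles',track(a['image'],297,106,9,8,15),track(a['image'],338,160,9,8,15),'shaker',track(a['image'],178,115,14,14,10),'pan',track(a['image'],300,390,25,25,10))
k=proj(a,[[.6535,.0328,.2]])[0];print('exp knob side',k,'scene',proj(c,[[.6535,.0328,.205]])[0])
n=np.array([.9987,-.051]);t=np.linspace(0,6.28,40)
o=[]
for q,x,y in ((a,230,60),(c,190,110)):
    im=q['image'].copy(); o.append(cv2.resize(cv2.convertScaleAbs(im[y:y+160,x:x+140],alpha=1.8,beta=25),(400,457),interpolation=cv2.INTER_CUBIC))
save('pics/end.png',np.hstack(o))
```

```text
bottles [-0.05 -0.04  0.99] [ 0.03 -0.13  0.99] shaker [-10.          -1.           0.59559196] pan [0.09 0.76 0.74]
exp knob side [317.82054727 137.83443171] scene [267.40311714 185.2327684 ]
```

View pics/end.png

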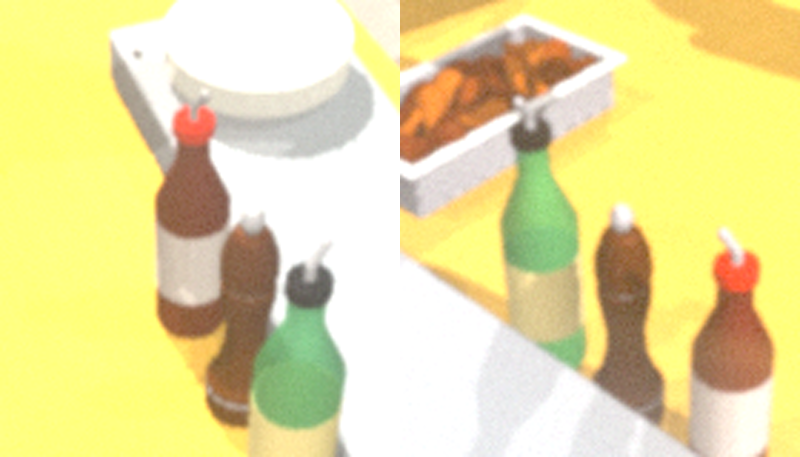

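Run:
```python
from h import *
a,c=pickle.load(open('end.pkl','rb'))
o1,d1=ray(c,189.7+222/2.857,109.7+216/2.857);o2,d2=ray(a,229.7+254/2.857,59.7+222/2.857)
s=np.linalg.lstsq(np.c_[d1,-d2],o2-o1,rcond=None)[0];P=((o1+s[0]*d1)+(o2+s[1]*d2))/2
print(P,'N',P[:2]@[.9987,-.051]-.6904,'oil',np.hypot(*(P[:2]-[.6461,-.0678])),'vin',np.hypot(*(P[:2]-[.655,.1408])))
```

```text
[0.65310598 0.03097087 0.20335929] N -0.03972257672803592 oil 0.09901903213644193 vin 0.10984545881695784
```

```bash
python3 -c "
from workcell import robot
print(robot.finish_job())"
```

```text
the job is handed in; nothing more can be done
None
```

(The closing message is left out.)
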